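# Hold the top soap over the pyramid

### The arm

A 7-joint arm with a two-finger parallel gripper is mounted at the origin on a cart in front of the work surface, level with it; the furniture and walls round the work are solid. World frame = base frame: x ahead of the robot, y to its left, z up, the work surface at z = 0. Lengths are in mm, angles in rad, forces in N, time in s.
With the tool pointing down it reaches from about 375 to 925 mm from the base axis. Payload 3.1 kg.
Tool frame: the origin (TCP) lies midway between the tips of the shut fingers; the grasp point (between the pads) lies 19 mm behind it; z points along the fingers, y is the line along which they close (so a half turn about z gives the same grasp; the last joint's range is limited). The gripper opens to 85 mm and grips with 20 to 120 N. Pads are 22 mm wide; open, the fingers measure 114 mm over their backs; the gripper's body (76 mm by 85 mm) begins 54 mm behind the grasp point. The pads swing forward as they close: fully open they stand 13 mm farther back than shut.
Start: joints at [1.044, 0.383, 0.044, 1.598, -0.018, 1.161, -0.05], TCP at [270.276, -591.146, 231.269] pointing down, gripper open.
Joint ranges: [-2.61, 2.61], [-0.41, 2.15], [-1.48, 1.57], [0, 2.5], [-1.57, 4.71], [0.05, 1.97], [-2.85, 2.85]. Speed limits (rad/s): [2.79, 2.79, 3.14, 3.14, 3.14, 3.14, 3.14].

### API

Orientations are given as a unit quaternion [x, y, z, w].
In Python, from workcell import status, viewer, env gives the robot as it stands.
- The arm moves only by the tool play_rows, never from a script. Its argument "rows" is a list of rows, each an object of numbers: "hand": the closure, from 0 (fully open) to 1 (shut); "tx", "ty", "tz": the shift along the tool's x, y, z in m; "rx", "ry", "rz": the turn, a rotation vector about the tool's x, y, z in degrees. A call has 1 to 20 rows; each row shifts and turns the commanded pose from where the row before left it, along the tool's axes as they then stand; what a row does not reach is not made up. A row lasts 1/8 s, in which the tool goes at most 62.5 mm and 10.7 degrees, less where a joint would pass 70% of its speed; a pose out of reach is approached as far as the arm can. A call is refused whole if a number of a shift passes 0.0625 or a number of a turn 10.7, either way. A call with a gripper value outside its range is refused whole. The fingers move at their own pace and stop on an object; "newtons" is the grip in N (left out, the last holds). Time passes only in rows, so rows that do not move let the fingers close. It gives the time, the measured TCP pose, the force, the opening and the grip force at its end, in the units of the state.
- status.state(): the state, without advancing time (a new reading comes with each control period).
- viewer.snapshot(name): name is "side" or "top"; returns a dict with "color" (420x560x3 uint8, blue, green, red), "depth" (420x560 float32, mm along the optical axis (not along the pixel's ray), 0 where there is no reading), "vertical_fov" (degrees; the focal length in pixels is half the picture's height over the tangent of half this angle, whatever the lens; pixels are square), "cx", "cy" (the principal point, pixels), "distortion" ([k1, k2, p1, p2, k3] as OpenCV has them; the pictures are not rectified), "R" (3x3) and "t" (3): a world point X has camera coordinates R X + t. Camera axes: x right, y down, z forward; pixel columns grow to the right and rows downward; lengths in mm; the calibration is good to about 2 mm. A picture is of the moment at which its call begins.
- env.hand_in(): hands the job in; it is judged then, once.
The state is a dict: "time": time; "joints": joint angles; "qd": joint speeds; "effort": joint torques, N m; "tcp_pos": TCP position; "tcp_rot": TCP orientation; "wrist_force": force on the tool from outside, world axes, zero at the start; "torque": the same for the moment, N m; "grip_width": opening from 0.0 (shut) to 1.0 (fully open); "grip_force": force on a finger pad.
Only numpy, scipy, OpenCV 4.12 (cv2) and the standard library are available. Lean on these libraries where they do the work, as an engineer would, in place of code of your own. Each camera call takes 0.05 s, during which the arm holds its last target. There are 200 camera calls.

### The job

The little pyramid of round soap bars on the grooved rack lacks one bar in its second layer and the one on top. Take a bar from the two-groove holder on the other side of the bottles and set it down (do not drop it) in the empty gap of the second layer, ends in line with the bars below, and let go of it. Then carry the other bar over and finish while still holding it about a centimetre above its seat on top of the pyramid, centred and in line with the other bars and touching none of them, so that I can slip a card underneath; leave the rest of the pile and the other things on the table as they stand.

Things in the scene. Friction and masses are not known exactly. Their poses are not given: they have to be found in the camera images.
- rack: wooden board fixed to the table (z = 0), 46 mm (x) by 166 mm (y), 20 mm thick; four dowels along x form three grooves 46 mm apart along y. It carries the pyramid; all bars lie along its x. Axes of bars in layers 1, 2, 3 are 42, 80, 117 mm above the table. Origin under its centre on the table, z up. It may stand on either side of the bottles, the holder on the other.
- gap_empty (a point): where the centre of the missing second-layer bar comes to rest: above the gap between base_left and base_mid, 23 mm to the rack's +y, 80 mm above the table; axes as the rack
- gap_filled (a point): where the centre of the present second-layer bar rests: 23 mm to the rack's -y, 80 mm above the table; axes as the rack
- top_seat (a point): where the centre of the top bar would rest on the two second-layer bars: above the rack's centre, 117 mm above the table; axes as the rack
- holder: similar fixed board, 46 mm (x) by 145 mm (y), 20 mm thick, with two grooves along its x, 37.5 mm to either side of its centre; holds soap_a and soap_b at the start, axes 42 mm above the table, along its x. A bar's ends stand 7 mm past the board, so it can be gripped from above across its 60 mm length by its flat ends. Origin under its centre on the table
- soap_a: in the holder's +y groove: off-white round soap bar with a brown paper band round its middle, 44 mm diameter, 60 mm long with flat ends; loose, about 0.1 kg; origin at its centre, x along its (level) axis. Either this or soap_b may be used first.
- soap_b: in the holder's -y groove: same as soap_a
- base_left: in the rack's +y groove: same kind of bar as soap_a
- base_mid: in the rack's middle groove: same kind of bar
- base_right: in the rack's -y groove: same kind of bar
- second_right: same kind of bar, resting in the second layer between base_mid and base_right
- bottle_a: amber bottle with black cap, 61 mm diameter, 121 mm tall, loose, one of three that stand in a row, in any order, between rack and holder; origin under its centre
- bottle_b: the same kind of bottle, 61 mm diameter, 121 mm tall; origin under its centre
- bottle_c: the same kind of bottle, 61 mm diameter, 104 mm tall; origin under its centre
- tape: roll of tape lying flat, 104 mm diameter, 24 mm high; a bystander
- tub: white screw-lid tub, 100 mm diameter, 64 mm high; a bystander

How it is judged:
By the outcome, as a careful person would: the job done as asked, in the order asked, and still so for the second after the job is handed in, while the arm keeps its last pose, push and grip.
It also fails if it takes over 64 s, if anything falls off the work surface, if the arm or the gripper's body presses on something with over 40 N, if the wrist force passes 120 N, or if a joint passes its speed limit or range.

## Working session

There is one attempt and no reset: what is moved stays moved. The work goes in short steps, Python scripts to look and compute and a tool call to move; the robot and the scene stay as the last step left them, time stands still between calls to the robot, and variables do not carry over. Pictures are saved under pics/ and viewed, at most 10 in all, crops included, and the job is handed in when it is done.

Besides the shell and the picture viewer there is one more tool, called after ">>>" as name(argument=value, ...), one argument or row to a line, values as JSON. play_rows: Moves the arm, as the interface text tells. Its arguments: {"type":"object","properties":{"rows":{"type":"array"},"newtons":{"type":"number"}},"required":["rows"]}

```bash
mkdir -p pics; cat > h.py <<'E'
import numpy as np, cv2, math
from workcell import status, viewer, env
def snap(n):
    s=viewer.snapshot(n); h=s["color"].shape[0]
    f=h/2/math.tan(math.radians(s["vertical_fov"])/2)
    s["K"]=np.array([[f,0,s["cx"]],[0,f,s["cy"]],[0,0,1]]); s["D"]=np.array(s["distortion"],float)
    s["R"]=np.array(s["R"]);s["t"]=np.array(s["t"]); return s
def rays(s,px):
    u=cv2.undistortPoints(np.array(px,float).reshape(-1,1,2),s["K"],s["D"]).reshape(-1,2)
    return np.c_[u,np.ones(len(u))]
def onplane(s,px,z):
    d=rays(s,px)@s["R"]; c=-s["R"].T@s["t"]
    return c+d*((z-c[2])/d[:,2])[:,None]
def cloud(s):
    h,w=s["depth"].shape; v,u=np.mgrid[:h,:w]
    r=rays(s,np.c_[u.ravel(),v.ravel()])
    P=(r*s["depth"].reshape(-1,1)-s["t"])@s["R"]
    P[s["depth"].ravel()==0]=np.nan
    return P.reshape(h,w,3)
E
python3 - <<'E'
from h import *
for n in("top","side"):
    s=snap(n); cv2.imwrite(f"pics/{n}0.png",s["color"]); print(n,-s["R"].T@s["t"],s["R"][2],s["K"][0,0])
    np.savez(f"{n}0.npz",**{k:v for k,v in s.items()})
print(status.state())
E
```

```text
top [ 409.37508918   24.88028028 1231.62552422] [ 0.18088981 -0.01574615 -0.98337731] 527.3538286152142
side [ 451.42621819 -715.9845215   587.37240467] [ 0.18720339  0.80494211 -0.56304804] 398.51984777811083
{'time': 0.1, 'joints': array([ 1.04421595,  0.38378607,  0.04382157,  1.59944022, -0.01789685,
        1.1611735 , -0.04991488]), 'qd': array([-0.00064533, -0.00187827, -0.00122619, -0.00251608, -0.00074324,
       -0.00068104, -0.00013905]), 'effort': array([ 2.68409298e-03, -4.34732473e+01,  1.02947932e+00, -2.50455058e+01,
        1.10226060e-02,  5.52823272e-03, -6.10628348e-06]), 'tcp_pos': array([ 269.89387606, -590.37280283,  229.98052278]), 'tcp_rot': array([ 9.77097109e-01,  2.12790464e-01, -3.17854715e-04, -1.16490303e-03]), 'wrist_force': array([ 0.06310612,  0.76332036, -0.36498917]), 'torque': array([-0.02625874,  0.02710003, -0.06746832]), 'grip_force': 0.0, 'grip_width': 0.9999656906426505}
```

View pics/top0.png

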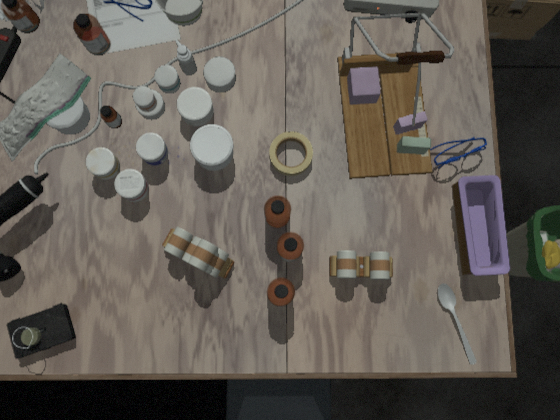

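View pics/side0.png

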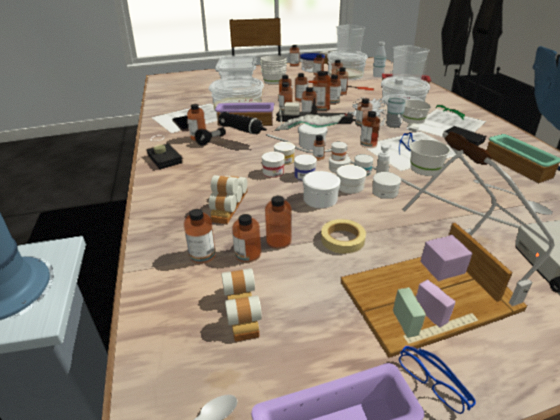

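Top view: holder at about (362,265) with two bars, pyramid rack at about (200,253), turned; bottles at (277,210), (290,247), (280,292). The side view agrees: holder at (240,300), pyramid at (226,195).

```bash
cat > m.py <<'E'
from h import *
def clusters(s,P,roi,zlo,zhi,amin=40):
    x0,y0,x1,y1=roi; m=np.zeros(P.shape[:2],np.uint8)
    z=P[...,2]; m[y0:y1,x0:x1]=((z>zlo)&(z<zhi))[y0:y1,x0:x1]
    n,l,st,_=cv2.connectedComponentsWithStats(m)
    for i in range(1,n):
        if st[i,4]<amin: continue
        Q=P[l==i]; r=cv2.minAreaRect(Q[:,:2].astype(np.float32))
        print((zlo,zhi),"n",st[i,4],"px",st[i,:4],"c",np.round(r[0],1),"size",np.round(r[1],1),"ang",round(r[2],1),"zmax",round(np.percentile(Q[:,2],98),1))
E
python3 - <<'E'
from m import *
s=snap("top"); P=cloud(s)
T=P[330:360,300:330,2]; print("table z",np.nanmedian(T))
for n,roi in(("holder",(320,240,400,290)),("rack",(155,220,240,285)),("bottles",(255,190,310,310))):
    print(n)
    for lo,hi in (((12,26),(50,70),(58,70)) if n=="holder" else ((12,26),(55,70),(88,108),(96,108)) if n=="rack" else ((90,130),)): clusters(s,P,roi,lo,hi)
a=s["color"][215:290,155:240]; b=s["color"][235:310,315:400]
cv2.imwrite("pics/z0.png",cv2.resize(np.hstack([a,b]),None,fx=4.5,fy=4.5,interpolation=cv2.INTER_CUBIC))
E
```

```text
table z 0.6834356985892767
holder
(12, 26) n 64 px [329 256   7  21] c [ 498.2 -110.6] size [46.2 12.2] ang 9.0 zmax 25.8
(12, 26) n 124 px [357 257  10  20] c [ 497.8 -181. ] size [20.9 43.9] ang 88.5 zmax 25.7
(50, 70) n 490 px [337 251  19  28] c [ 500.2 -141.8] size [40.7 59.9] ang 88.6 zmax 68.3
(50, 70) n 500 px [370 252  20  28] c [ 497.4 -217.5] size [42.8 60.1] ang 89.5 zmax 68.1
(58, 70) n 372 px [339 251  16  27] c [ 500.7 -142.1] size [33.5 58.5] ang 88.3 zmax 68.5
(58, 70) n 365 px [372 252  17  28] c [ 497.7 -216.4] size [36.4 60. ] ang 87.5 zmax 68.1
rack
(12, 26) n 74 px [222 259  12  20] c [494.2 127.8] size [15.  45.1] ang 61.6 zmax 26.0
(55, 70) n 421 px [165 228  26  30] c [550.6 235. ] size [37.7 60.1] ang 61.3 zmax 67.8
(55, 70) n 168 px [182 237  19  26] c [533.8 203.8] size [17.1 59.1] ang 63.6 zmax 67.7
(55, 70) n 266 px [205 249  22  28] c [503.7 146. ] size [24.9 59. ] ang 62.3 zmax 68.6
(88, 108) n 527 px [188 239  30  33] c [518.4 174.1] size [42.7 59.8] ang 62.3 zmax 105.4
(96, 108) n 392 px [189 240  27  30] c [518.7 174.9] size [34.5 59.8] ang 62.9 zmax 105.7
bottles
(90, 130) n 585 px [264 196  27  27] c [618.3  12.5] size [58.4 57. ] ang 0.1 zmax 123.4
(90, 130) n 257 px [281 233  20  23] c [541.9 -16.7] size [41.4 48.1] ang 89.6 zmax 107.7
(90, 130) n 626 px [267 278  28  29] c [438.9   5.5] size [57.6 59. ] ang 89.8 zmax 124.3
```

View pics/z0.png

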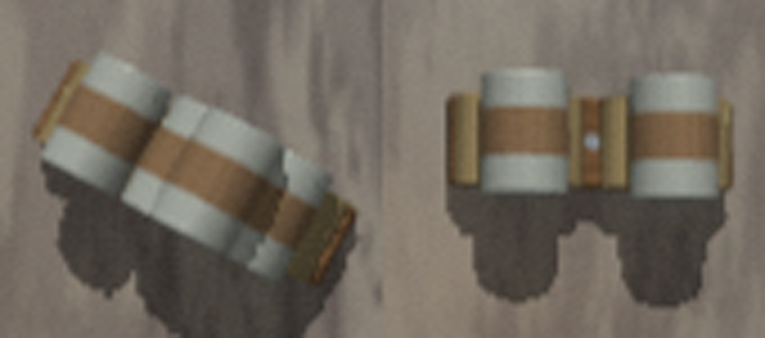

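The crop shows base_left at far left, second_right on top toward the right, the gap between them on the +y side. The lengths agree (46/23/75 mm spacing). Rack centre is about (529,194.4), yaw -27.8°; soap_a is about (500.5,-142), soap_b about (497.5,-217), yaw -2°. Moving above soap_a.

>>> play_rows(
  rows=[
    {"hand": 0,"rz": -10.5},
    {"hand": 0,"rz": -10.5},
    {"hand": 0,"rz": -10.5},
    {"hand": 0,"rz": -10.5},
    {"hand": 0,"rz": -10.5},
    {"hand": 0,"rz": -10.5},
    {"hand": 0,"tx": 0.038,"ty": 0.0176},
    {"hand": 0,"tx": 0.038,"ty": 0.0176},
    {"hand": 0,"tx": 0.038,"ty": 0.0176},
    {"hand": 0,"tx": 0.038,"ty": 0.0176},
    {"hand": 0,"tx": 0.038,"ty": 0.0176},
    {"hand": 0,"tx": 0.038,"ty": 0.0176},
    {"hand": 0,"tx": 0.038,"ty": 0.0176},
    {"hand": 0,"tx": 0.038,"ty": 0.0176},
    {"hand": 0,"tx": 0.038,"ty": 0.0176},
    {"hand": 0,"tx": 0.038,"ty": 0.0176},
    {"hand": 0,"tx": 0.038,"ty": 0.0176},
    {"hand": 0,"tx": 0.038,"ty": 0.0176},
  ],
  newtons=30,
)

```text
invalid input at $.rows[0]: expected keys hand, tx, ty, tz, rx, ry, rz
```

>>> play_rows(
  rows=[
    {"hand": 0,"tx": 0,"ty": 0,"tz": 0,"rx": 0,"ry": 0,"rz": -10.5},
    {"hand": 0,"tx": 0,"ty": 0,"tz": 0,"rx": 0,"ry": 0,"rz": -10.5},
    {"hand": 0,"tx": 0,"ty": 0,"tz": 0,"rx": 0,"ry": 0,"rz": -10.5},
    {"hand": 0,"tx": 0,"ty": 0,"tz": 0,"rx": 0,"ry": 0,"rz": -10.5},
    {"hand": 0,"tx": 0,"ty": 0,"tz": 0,"rx": 0,"ry": 0,"rz": -10.5},
    {"hand": 0,"tx": 0,"ty": 0,"tz": 0,"rx": 0,"ry": 0,"rz": -10.5},
    {"hand": 0,"tx": 0.038,"ty": 0.0176,"tz": 0,"rx": 0,"ry": 0,"rz": 0},
    {"hand": 0,"tx": 0.038,"ty": 0.0176,"tz": 0,"rx": 0,"ry": 0,"rz": 0},
    {"hand": 0,"tx": 0.038,"ty": 0.0176,"tz": 0,"rx": 0,"ry": 0,"rz": 0},
    {"hand": 0,"tx": 0.038,"ty": 0.0176,"tz": 0,"rx": 0,"ry": 0,"rz": 0},
    {"hand": 0,"tx": 0.038,"ty": 0.0176,"tz": 0,"rx": 0,"ry": 0,"rz": 0},
    {"hand": 0,"tx": 0.038,"ty": 0.0176,"tz": 0,"rx": 0,"ry": 0,"rz": 0},
    {"hand": 0,"tx": 0.038,"ty": 0.0176,"tz": 0,"rx": 0,"ry": 0,"rz": 0},
    {"hand": 0,"tx": 0.038,"ty": 0.0176,"tz": 0,"rx": 0,"ry": 0,"rz": 0},
    {"hand": 0,"tx": 0.038,"ty": 0.0176,"tz": 0,"rx": 0,"ry": 0,"rz": 0},
    {"hand": 0,"tx": 0.038,"ty": 0.0176,"tz": 0,"rx": 0,"ry": 0,"rz": 0},
    {"hand": 0,"tx": 0.038,"ty": 0.0176,"tz": 0,"rx": 0,"ry": 0,"rz": 0},
    {"hand": 0,"tx": 0.038,"ty": 0.0176,"tz": 0,"rx": 0,"ry": 0,"rz": 0},
  ],
  newtons=30,
)

```text
time: 2.4
tcp_pos: [500.8, -143.3, 231.0]
tcp_rot: [0.722, 0.692, -0.0, -0.0]
wrist_force: [0.2, 0.2, 0.1]
grip_width: 0.997
grip_force: 0.0
```

```bash
cat > g.py <<'E'
from h import *
from scipy.spatial.transform import Rotation as Ro
def go(x,y,z,yaw_y):
    "tool-frame shift (mm) to a world target; remaining rz to bring tool y to yaw_y (mod 180)"
    s=status.state(); R=Ro.from_quat(s["tcp_rot"]).as_matrix()
    d=R.T@(np.array([x,y,z])-s["tcp_pos"]); a=np.degrees(np.arctan2(R[1,1],R[0,1]))
    e=(yaw_y-a+90)%180-90
    print("t",round(s["time"],2),"tcp",s["tcp_pos"].round(1),"tilt",R[:,2].round(4),"yaw_y",a.round(2),"| d tool",d.round(1),"rz",round(-e,2),"F",np.round(s["wrist_force"],1),"w",round(s["grip_width"],3),"gf",round(s["grip_force"],1),"j",s["joints"].round(2))
E
python3 -c "
from g import *
go(500.5,-142,22,-2)"
```

```text
t 2.4 tcp [ 500.8 -143.3  231. ] tilt [-4.e-04 -1.e-04 -1.e+00] yaw_y -2.44 | d tool [ 1.30e+00 -2.00e-01  2.09e+02] rz -0.44 F [0.2 0.2 0.1] w 0.997 gf 0.0 j [ 0.63  0.17 -0.47  1.89  0.09  1.1   0.08]
```

>>> play_rows(
  rows=[
    {"hand": 0,"tx": 0.0013,"ty": 0,"tz": 0.04,"rx": 0,"ry": 0,"rz": -0.4},
    {"hand": 0,"tx": 0,"ty": 0,"tz": 0.04,"rx": 0,"ry": 0,"rz": 0},
    {"hand": 0,"tx": 0,"ty": 0,"tz": 0.035,"rx": 0,"ry": 0,"rz": 0},
    {"hand": 0,"tx": 0,"ty": 0,"tz": 0.03,"rx": 0,"ry": 0,"rz": 0},
    {"hand": 0,"tx": 0,"ty": 0,"tz": 0.025,"rx": 0,"ry": 0,"rz": 0},
    {"hand": 0,"tx": 0,"ty": 0,"tz": 0.02,"rx": 0,"ry": 0,"rz": 0},
    {"hand": 0,"tx": 0,"ty": 0,"tz": 0.01,"rx": 0,"ry": 0,"rz": 0},
    {"hand": 0,"tx": 0,"ty": 0,"tz": 0.009,"rx": 0,"ry": 0,"rz": 0},
    {"hand": 0,"tx": 0,"ty": 0,"tz": 0,"rx": 0,"ry": 0,"rz": 0},
    {"hand": 0,"tx": 0,"ty": 0,"tz": 0,"rx": 0,"ry": 0,"rz": 0},
  ],
)

```text
time: 3.65
tcp_pos: [501.3, -143.3, 22.9]
tcp_rot: [0.72, 0.694, 0.0, 0.001]
wrist_force: [-0.1, 0.7, -0.0]
grip_width: 1.004
grip_force: 0.0
```

```bash
python3 -c "
from g import *
go(500.5,-142,22,-2)
a=snap('top')['color'][190:310,270:400]; b=snap('side')['color'][200:350,160:310]
a=cv2.resize(a,(390,360),interpolation=2); b=cv2.resize(b,(360,360),interpolation=2)
cv2.imwrite('pics/g1.png',np.hstack([a,b]))"
```

```text
t 3.65 tcp [ 501.3 -143.3   22.9] tilt [ 1.3e-03 -4.0e-04 -1.0e+00] yaw_y -2.03 | d tool [ 1.3 -0.9  0.9] rz -0.03 F [-0.1  0.7 -0. ] w 1.004 gf 0.0 j [ 0.54  0.47 -0.4   2.03  0.28  0.7  -0.07]
```

View pics/g1.png

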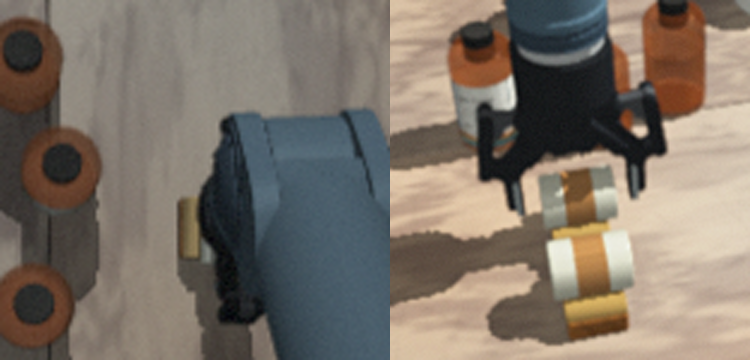

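The fingers straddle soap_a centrally (side crop: tips at (517,200) and (635,185), bar between them). Close and lift.

>>> play_rows(
  rows=[
    {"hand": 1,"tx": 0.001,"ty": -0.0005,"tz": 0,"rx": 0,"ry": 0,"rz": 0},
    {"hand": 1,"tx": 0,"ty": 0,"tz": 0,"rx": 0,"ry": 0,"rz": 0},
    {"hand": 1,"tx": 0,"ty": 0,"tz": 0,"rx": 0,"ry": 0,"rz": 0},
    {"hand": 1,"tx": 0,"ty": 0,"tz": 0,"rx": 0,"ry": 0,"rz": 0},
    {"hand": 1,"tx": 0,"ty": 0,"tz": 0,"rx": 0,"ry": 0,"rz": 0},
    {"hand": 1,"tx": 0,"ty": 0,"tz": 0,"rx": 0,"ry": 0,"rz": 0},
    {"hand": 1,"tx": 0,"ty": 0,"tz": -0.005,"rx": 0,"ry": 0,"rz": 0},
    {"hand": 1,"tx": 0,"ty": 0,"tz": -0.01,"rx": 0,"ry": 0,"rz": 0},
    {"hand": 1,"tx": 0,"ty": 0,"tz": -0.02,"rx": 0,"ry": 0,"rz": 0},
    {"hand": 1,"tx": 0,"ty": 0,"tz": -0.03,"rx": 0,"ry": 0,"rz": 0},
    {"hand": 1,"tx": 0,"ty": 0,"tz": -0.04,"rx": 0,"ry": 0,"rz": 0},
    {"hand": 1,"tx": 0,"ty": 0,"tz": -0.04,"rx": 0,"ry": 0,"rz": 0},
    {"hand": 1,"tx": 0,"ty": 0,"tz": -0.035,"rx": 0,"ry": 0,"rz": 0},
    {"hand": 1,"tx": 0,"ty": 0,"tz": 0,"rx": 0,"ry": 0,"rz": 0},
  ],
  newtons=40,
)

```text
time: 5.5
tcp_pos: [502.6, -142.7, 205.9]
tcp_rot: [0.72, 0.694, 0.002, 0.003]
wrist_force: [-0.7, 0.3, -0.6]
grip_width: 0.704
grip_force: 43.3
```

```bash
python3 -c "
from g import *
go(539.9,214.7,200,-27.8)
a=snap('side')['color'][120:300,160:340]
cv2.imwrite('pics/g2.png',cv2.resize(a,(540,540),interpolation=2))"
```

```text
t 5.5 tcp [ 502.6 -142.7  205.9] tilt [ 0.007  -0.0026 -1.    ] yaw_y -2.04 | d tool [358.5  24.6   5.2] rz 25.76 F [-0.7  0.3 -0.6] w 0.704 gf 43.3 j [ 0.63  0.2  -0.48  1.91  0.11  1.05  0.07]
```

View pics/g2.png

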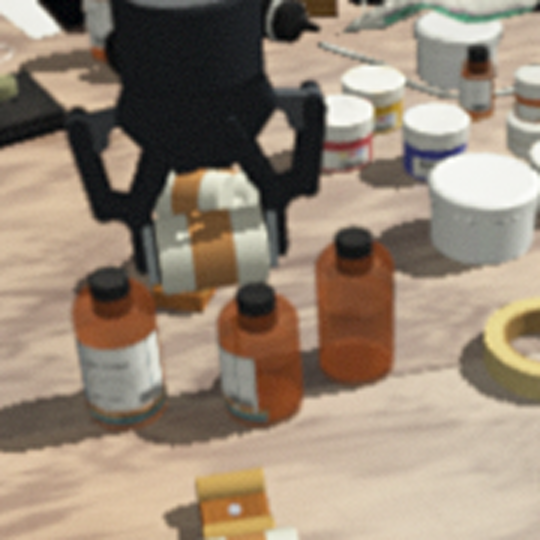

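soap_a is held squarely between the pads (at (213,245)), clear of the bottles. Carry it over to above the gap.

>>> play_rows(
  rows=[
    {"hand": 1,"tx": 0,"ty": 0,"tz": 0,"rx": 0,"ry": 0,"rz": 8.6},
    {"hand": 1,"tx": 0,"ty": 0,"tz": 0,"rx": 0,"ry": 0,"rz": 8.6},
    {"hand": 1,"tx": 0,"ty": 0,"tz": 0,"rx": 0,"ry": 0,"rz": 8.6},
    {"hand": 1,"tx": 0.015,"ty": -0.006,"tz": 0,"rx": 0,"ry": 0,"rz": 0},
    {"hand": 1,"tx": 0.03,"ty": -0.012,"tz": 0,"rx": 0,"ry": 0,"rz": 0},
    {"hand": 1,"tx": 0.04,"ty": -0.016,"tz": 0,"rx": 0,"ry": 0,"rz": 0},
    {"hand": 1,"tx": 0.04,"ty": -0.016,"tz": 0,"rx": 0,"ry": 0,"rz": 0},
    {"hand": 1,"tx": 0.04,"ty": -0.016,"tz": 0,"rx": 0,"ry": 0,"rz": 0},
    {"hand": 1,"tx": 0.04,"ty": -0.016,"tz": 0,"rx": 0,"ry": 0,"rz": 0},
    {"hand": 1,"tx": 0.04,"ty": -0.016,"tz": 0,"rx": 0,"ry": 0,"rz": 0},
    {"hand": 1,"tx": 0.04,"ty": -0.016,"tz": 0,"rx": 0,"ry": 0,"rz": 0},
    {"hand": 1,"tx": 0.03,"ty": -0.012,"tz": 0,"rx": 0,"ry": 0,"rz": 0},
    {"hand": 1,"tx": 0.018,"ty": -0.0075,"tz": 0,"rx": 0,"ry": 0,"rz": 0},
    {"hand": 1,"tx": 0,"ty": 0,"tz": 0.03,"rx": 0,"ry": 0,"rz": 0},
    {"hand": 1,"tx": 0,"ty": 0,"tz": 0.03,"rx": 0,"ry": 0,"rz": 0},
    {"hand": 1,"tx": 0,"ty": 0,"tz": 0.02,"rx": 0,"ry": 0,"rz": 0},
    {"hand": 1,"tx": 0,"ty": 0,"tz": 0,"rx": 0,"ry": 0,"rz": 0},
    {"hand": 1,"tx": 0,"ty": 0,"tz": 0,"rx": 0,"ry": 0,"rz": 0},
  ],
)

```text
time: 7.8
tcp_pos: [538.3, 215.0, 123.2]
tcp_rot: [0.856, 0.516, 0.001, 0.0]
wrist_force: [0.2, -0.0, -1.1]
grip_width: 0.698
grip_force: 43.3
```

```bash
python3 -c "
from g import *
go(539.9,214.7,62,-27.8)
a=snap('side')['color'][100:240,160:310]; b=snap('top')['color'][190:310,130:280]
cv2.imwrite('pics/g3.png',np.hstack([cv2.resize(a,(400,373),interpolation=2),cv2.resize(b,(400,373),interpolation=2)]))"
```

```text
t 7.8 tcp [538.3 215.  123.2] tilt [ 1.4e-03  7.0e-04 -1.0e+00] yaw_y -27.83 | d tool [ 0.4  1.5 61.2] rz -0.03 F [ 0.2 -0.  -1.1] w 0.698 gf 43.3 j [ 0.04  0.44 -0.59  1.84  0.3   0.95 -1.17]
```

View pics/g3.png

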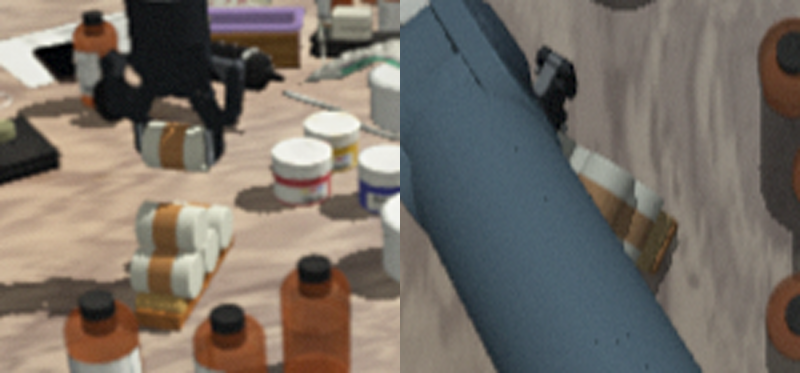

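The bar is held above the gap (side crop (172,145)); second_right's band is at (170,228). Compare the two bands in rack axes using depth.

```bash
cat > b.py <<'E'
from h import *
def bars(roi,yaw=-27.8,O=(529.1,194.4),name='side'):
    "white+brown bar points in rack axes, per connected brown band"
    s=snap(name);P=cloud(s);x0,y0,x1,y1=roi
    hsv=cv2.cvtColor(s["color"],cv2.COLOR_BGR2HSV); H,S,V=cv2.split(hsv)
    m=np.zeros(H.shape,np.uint8); m[y0:y1,x0:x1]=((H>5)&(H<22)&(S>95)&(V>60)&(P[...,2]>30))[y0:y1,x0:x1]
    c,si=math.cos(math.radians(yaw)),math.sin(math.radians(yaw))
    n,l,st,ce=cv2.connectedComponentsWithStats(m,connectivity=4)
    for i in range(1,n):
        if st[i,4]<15: continue
        Q=P[l==i]; Q=Q[~np.isnan(Q[:,0])]; d=Q[:,:2]-O
        q=np.c_[d@[c,si],d@[-si,c],Q[:,2]]; print("band n",st[i,4],"px",ce[i].round(1),"rack med",np.median(q,0).round(1),"lo",np.percentile(q,4,0).round(1),"hi",np.percentile(q,96,0).round(1))
E
python3 -c "
from b import *
for k in range(3): bars((200,130,260,230))
bars((155,220,240,285),name='top')"
```

```text
band n 146 px [224.4 154.1] rack med [  0.2   0.7 154. ] lo [-10.5  -4.8 131.4] hi [ 10.5  21.  165.1]
band n 291 px [220.8 193. ] rack med [  3.1 -47.3  65. ] lo [ -7.9 -71.1  34.7] hi [ 13.6 -26.7 101.2]
band n 162 px [205.5 222.6] rack med [  34.2 -217.4  100.7] lo [  24.6 -232.6   86.3] hi [  41.8 -195.9  107.7]
band n 200 px [246.2 225.3] rack med [ 121.1 -193.    88.7] lo [  87.4 -205.7   81.2] hi [ 139.2 -169.6   91.3]
band n 143 px [224.3 154. ] rack med [  0.3   0.5 154.2] lo [-10.6  -4.2 131.7] hi [ 10.4  19.9 165.3]
band n 292 px [220.7 192.7] rack med [  2.5 -47.2  65.6] lo [ -7.6 -70.4  35.4] hi [ 13.3 -25.8 101.1]
band n 163 px [205.5 222.5] rack med [  34.3 -216.5  100.9] lo [  24.7 -232.4   85.7] hi [  41.7 -196.2  107.2]
band n 197 px [246.3 225.3] rack med [ 121.8 -193.    88.6] lo [  87.6 -205.4   80.3] hi [ 139.1 -171.    91.4]
band n 143 px [224.3 154.3] rack med [ 1.000e-01 -4.000e-01  1.539e+02] lo [ -9.9  -5.  131.6] hi [ 10.5  19.5 165. ]
band n 291 px [220.8 192.8] rack med [  2.8 -47.4  65. ] lo [ -7.8 -70.8  35.6] hi [ 13.2 -26.9 101.2]
band n 162 px [205.5 222.5] rack med [  34.4 -217.4  100.7] lo [  24.3 -232.5   87.2] hi [  41.7 -196.7  107.7]
band n 200 px [246.2 225.3] rack med [ 122.3 -193.6   88.7] lo [  86.7 -206.    80.6] hi [ 139.3 -171.1   91.6]
band n 219 px [213.6 259.7] rack med [  3.3 -47.8  65.5] lo [ -7.4 -68.   32.1] hi [ 10.6 -18.7 102.2]
```

```bash
cat > c.py <<'E'
from h import *
from scipy.optimize import least_squares
c,si=math.cos(math.radians(-27.8)),math.sin(math.radians(-27.8))
def circ(boxes,name='side',yaw=-27.8,O=(529.1,194.4)):
    """boxes: (label, y,z guess in rack axes). fit r=22 circle to points within 22+-6 of guess, |x|<24"""
    s=snap(name);P=cloud(s).reshape(-1,3);P=P[~np.isnan(P[:,0])]
    d=P[:,:2]-O; q=np.c_[d@[c,si],d@[-si,c],P[:,2]]
    for lab,y,z,up in boxes:
        g=np.array([y,z],float)
        for k in range(4):
            r=np.hypot(q[:,1]-g[0],q[:,2]-g[1]); m=(abs(r-22)<5)&(abs(q[:,0])<24)&(q[:,2]>g[1]+up)
            f=least_squares(lambda p:np.hypot(q[m,1]-p[0],q[m,2]-p[1])-22,g,loss='soft_l1'); g=f.x
        e=(abs(r-22)<4)&(abs(q[:,0])<40)&(q[:,2]>g[1]+up); x=q[e,0]
        # yaw & tilt of the axis from residual slopes
        A=np.c_[q[m,0]*(q[m,1]-g[0])/22,q[m,0]*(q[m,2]-g[1])/22,np.ones(m.sum())]
        sl=np.linalg.lstsq(A,r[m]-22,rcond=None)[0]
        print(lab,m.sum(),"yz",g.round(1),"ends x",np.percentile(x,[1,99]).round(1),"slope yaw,pitch",np.degrees(sl[:2]).round(1),"rms",np.std(r[m]-22).round(2))
E
python3 -c "
from c import *
circ([('held',22,142,-14),('sr',-23,80,2),('br',-46,42,-14)])
circ([('held',22,142,-14),('sr',-23,80,2),('br',-46,42,-14)])"
```

```text
held 308 yz [ 18.  142.3] ends x [-35.2  34.5] slope yaw,pitch [ 0.4 -0.4] rms 1.45
sr 229 yz [-25.3  79.1] ends x [-25.3  33.7] slope yaw,pitch [0.7 0. ] rms 1.55
br 326 yz [-47.9  42.1] ends x [-25.6  33.9] slope yaw,pitch [0.4 1.6] rms 1.66
held 308 yz [ 18.  142.2] ends x [-34.6  35.2] slope yaw,pitch [0.6 0.1] rms 1.48
sr 233 yz [-25.   79.1] ends x [-25.3  33.5] slope yaw,pitch [0.8 0.3] rms 1.33
br 335 yz [-48.2  41.8] ends x [-25.5  33.9] slope yaw,pitch [-0.   0.4] rms 1.69
```

>>> play_rows(
  rows=[
    {"hand": 1,"tx": 0.0025,"ty": 0.003,"tz": 0,"rx": 0,"ry": 0,"rz": 0},
    {"hand": 1,"tx": 0,"ty": 0,"tz": 0.015,"rx": 0,"ry": 0,"rz": 0},
    {"hand": 1,"tx": 0,"ty": 0,"tz": 0.015,"rx": 0,"ry": 0,"rz": 0},
    {"hand": 1,"tx": 0,"ty": 0,"tz": 0.01,"rx": 0,"ry": 0,"rz": 0},
    {"hand": 1,"tx": 0,"ty": 0,"tz": 0.007,"rx": 0,"ry": 0,"rz": 0},
    {"hand": 1,"tx": 0,"ty": 0,"tz": 0,"rx": 0,"ry": 0,"rz": 0},
    {"hand": 1,"tx": 0,"ty": 0,"tz": 0,"rx": 0,"ry": 0,"rz": 0},
  ],
)

```text
time: 9.07
tcp_pos: [541.8, 215.7, 75.7]
tcp_rot: [0.856, 0.516, 0.0, 0.0]
wrist_force: [0.9, 1.1, -1.5]
grip_width: 0.698
grip_force: 43.3
```

```bash
python3 -c "
from g import *
go(539.9,214.7,60.9,-27.8)
from c import *
for k in range(2): circ([('held',22,94,4),('sr',-23,80,6),('br',-46,42,-14)])
from b import *
bars((200,130,260,210))
cv2.imwrite('pics/g4.png',cv2.resize(snap('side')['color'][130:230,170:290],(720,600),interpolation=2))"
```

```text
t 9.07 tcp [541.8 215.7  75.7] tilt [ 8.e-04  4.e-04 -1.e+00] yaw_y -27.82 | d tool [-1.8 -1.2 14.8] rz -0.02 F [ 0.9  1.1 -1.5] w 0.698 gf 43.3 j [ 0.01  0.51 -0.56  1.85  0.35  0.87 -1.21]
held 197 yz [19.9 94.5] ends x [-36.9  38.1] slope yaw,pitch [-0.8  0.2] rms 1.64
sr 215 yz [-24.  80.] ends x [-25.4  33.8] slope yaw,pitch [0.3 0.8] rms 1.87
br 336 yz [-47.9  41.9] ends x [-25.2  33.8] slope yaw,pitch [0.1 0. ] rms 1.67
held 196 yz [20.5 94.8] ends x [-34.2  36.4] slope yaw,pitch [-1.5 -0.2] rms 1.53
sr 216 yz [-24.5  79.5] ends x [-25.5  33.5] slope yaw,pitch [0.7 0.3] rms 1.79
br 327 yz [-47.9  42. ] ends x [-25.2  34. ] slope yaw,pitch [0.4 0.2] rms 1.58
band n 402 px [222.6 186. ] rack med [  2.7 -43.8  87.5] lo [ -7.8 -69.9  39. ] hi [ 13.   16.2 116.4]
```

View pics/g4.png

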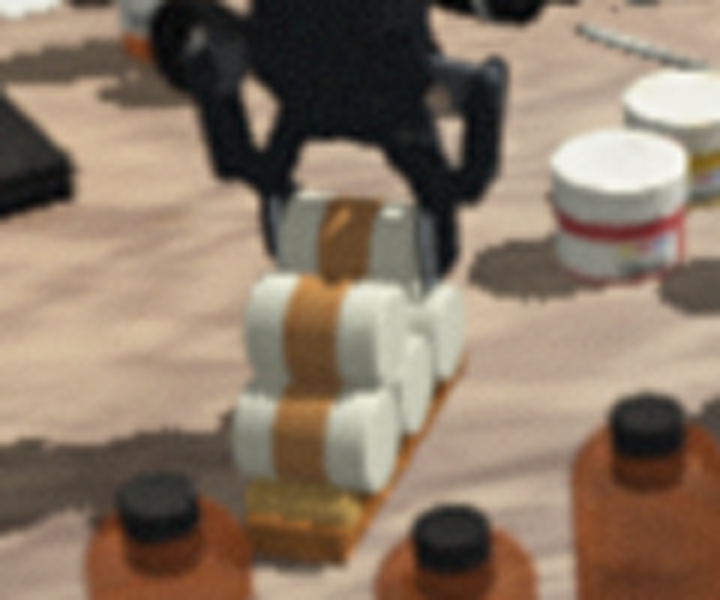

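The held bar sits just above and behind second_right with a gap of about 1.5 cm left; bands roughly continue each other. Check the band line for the held one alone.

```bash
python3 -c "
from b import *
for k in range(3):
  bars((215,160,240,176)); bars((210,179,235,192)); bars((210,197,235,212))"
```

```text
band n 109 px [227.1 169. ] rack med [  2.3   4.2 109.3] lo [-7.6 -2.6 94.4] hi [ 13.2  21.9 117.5]
band n 112 px [221.3 185. ] rack med [  3.3 -43.8  89.7] lo [ -7.8 -48.2  73.5] hi [ 13.8 -32.  100.2]
band n 112 px [219.6 203.1] rack med [  3.4 -67.5  51.2] lo [ -7.5 -71.7  32.4] hi [ 13.  -57.5  62.5]
band n 105 px [227.1 169. ] rack med [  2.2   2.6 110.1] lo [-7.1 -3.1 95.4] hi [ 11.8  22.4 117. ]
band n 111 px [221.4 185. ] rack med [  3.1 -44.2  89.6] lo [ -7.4 -48.5  73.4] hi [ 13.7 -33.1 100.2]
band n 110 px [219.6 203. ] rack med [  3.5 -67.1  51.4] lo [ -7.1 -70.8  32.5] hi [ 13.4 -56.5  62.2]
band n 105 px [227.  169.1] rack med [  2.6   4.3 108.8] lo [-7.9 -2.6 94.8] hi [ 12.   22.8 116.8]
band n 110 px [221.3 185. ] rack med [  2.9 -44.3  89.6] lo [ -7.8 -48.   73.4] hi [ 13.3 -32.9 100.2]
band n 119 px [219.5 203.5] rack med [  3.5 -67.5  49.5] lo [ -7.5 -71.5  30.3] hi [ 13.1 -57.1  61.8]
```

>>> play_rows(
  rows=[
    {"hand": 1,"tx": 0.001,"ty": 0,"tz": 0.005,"rx": 0,"ry": 0,"rz": 0},
    {"hand": 1,"tx": 0,"ty": 0,"tz": 0.003,"rx": 0,"ry": 0,"rz": 0},
    {"hand": 1,"tx": 0,"ty": 0,"tz": 0.002,"rx": 0,"ry": 0,"rz": 0},
    {"hand": 1,"tx": 0,"ty": 0,"tz": 0,"rx": 0,"ry": 0,"rz": 0},
  ],
)

```text
time: 10.22
tcp_pos: [541.7, 216.2, 64.9]
tcp_rot: [0.856, 0.516, -0.0, -0.0]
wrist_force: [0.8, -0.2, -0.7]
grip_width: 0.697
grip_force: 43.3
```

>>> play_rows(
  rows=[
    {"hand": 1,"tx": 0,"ty": 0.0005,"tz": 0.001,"rx": 0,"ry": 0,"rz": 0},
    {"hand": 1,"tx": 0,"ty": 0,"tz": 0.001,"rx": 0,"ry": 0,"rz": 0},
    {"hand": 1,"tx": 0,"ty": 0,"tz": 0.001,"rx": 0,"ry": 0,"rz": 0},
    {"hand": 1,"tx": 0,"ty": 0,"tz": 0,"rx": 0,"ry": 0,"rz": 0},
  ],
)

```text
time: 10.72
tcp_pos: [542.3, 216.1, 62.2]
tcp_rot: [0.856, 0.516, -0.0, -0.0]
wrist_force: [0.2, 0.3, -1.0]
grip_width: 0.696
grip_force: 43.3
```

>>> play_rows(
  rows=[
    {"hand": 1,"tx": 0,"ty": 0,"tz": 0.0005,"rx": 0,"ry": 0,"rz": 0},
    {"hand": 1,"tx": 0,"ty": 0,"tz": 0.0005,"rx": 0,"ry": 0,"rz": 0},
    {"hand": 1,"tx": 0,"ty": 0,"tz": 0,"rx": 0,"ry": 0,"rz": 0},
  ],
)

```text
time: 11.1
tcp_pos: [542.3, 216.1, 61.2]
tcp_rot: [0.856, 0.516, -0.0, -0.0]
wrist_force: [-0.2, -0.2, 0.1]
grip_width: 0.698
grip_force: 43.3
```

>>> play_rows(
  rows=[
    {"hand": 1,"tx": 0,"ty": 0,"tz": 0.0005,"rx": 0,"ry": 0,"rz": 0},
    {"hand": 1,"tx": 0,"ty": 0,"tz": 0.0005,"rx": 0,"ry": 0,"rz": 0},
    {"hand": 1,"tx": 0,"ty": 0,"tz": 0,"rx": 0,"ry": 0,"rz": 0},
    {"hand": 1,"tx": 0,"ty": 0,"tz": 0,"rx": 0,"ry": 0,"rz": 0},
  ],
)

```text
time: 11.6
tcp_pos: [542.4, 216.2, 60.5]
tcp_rot: [0.856, 0.516, 0.0, 0.0]
wrist_force: [-0.7, -0.4, 2.0]
grip_width: 0.698
grip_force: 43.4
```

```bash
python3 -c "
from g import *
for k in range(4): go(539.9,214.7,60.9,-27.8); snap('side')
from c import *
circ([('held',22,80,6),('sr',-23,80,6),('br',-46,42,-14)])"
```

```text
t 11.6 tcp [542.4 216.2  60.5] tilt [ 2.e-04  1.e-04 -1.e+00] yaw_y -27.83 | d tool [-2.5 -1.6 -0.4] rz -0.03 F [-0.7 -0.4  2. ] w 0.698 gf 43.4 j [ 0.    0.53 -0.55  1.86  0.36  0.85 -1.22]
t 11.65 tcp [542.5 216.2  60.6] tilt [ 3.e-04  1.e-04 -1.e+00] yaw_y -27.83 | d tool [-2.5 -1.6 -0.3] rz -0.03 F [-0.2  0.4  1.5] w 0.694 gf 43.4 j [ 0.    0.53 -0.55  1.86  0.36  0.85 -1.22]
t 11.7 tcp [542.5 216.1  60.5] tilt [ 3.e-04  1.e-04 -1.e+00] yaw_y -27.84 | d tool [-2.5 -1.6 -0.4] rz -0.04 F [-0.2  0.1  2. ] w 0.698 gf 43.4 j [ 0.    0.53 -0.55  1.86  0.36  0.85 -1.22]
t 11.75 tcp [542.5 216.2  60.5] tilt [ 3.e-04  1.e-04 -1.e+00] yaw_y -27.83 | d tool [-2.5 -1.6 -0.4] rz -0.03 F [-0.8  0.1  2.7] w 0.692 gf 43.4 j [ 0.    0.53 -0.55  1.86  0.36  0.85 -1.22]
held 157 yz [20.8 79.3] ends x [-33.7  37.3] slope yaw,pitch [-1.3 -0.9] rms 1.56
sr 197 yz [-25.4  79.2] ends x [-25.4  33.6] slope yaw,pitch [-1.8 -0.4] rms 1.41
br 335 yz [-47.9  41.9] ends x [-25.6  33.7] slope yaw,pitch [-0.1 -0.2] rms 1.76
```

Contact is felt (about +3 N relative) and the bar's height equals second_right's with 46 mm spacing. Ease the grip and open.

>>> play_rows(
  rows=[
    {"hand": 1,"tx": 0,"ty": 0,"tz": 0.0003,"rx": 0,"ry": 0,"rz": 0},
    {"hand": 1,"tx": 0,"ty": 0,"tz": 0,"rx": 0,"ry": 0,"rz": 0},
    {"hand": 0.29,"tx": 0,"ty": 0,"tz": 0,"rx": 0,"ry": 0,"rz": 0},
    {"hand": 0.27,"tx": 0,"ty": 0,"tz": 0,"rx": 0,"ry": 0,"rz": 0},
    {"hand": 0.25,"tx": 0,"ty": 0,"tz": 0,"rx": 0,"ry": 0,"rz": 0},
    {"hand": 0.22,"tx": 0,"ty": 0,"tz": 0,"rx": 0,"ry": 0,"rz": 0},
    {"hand": 0.15,"tx": 0,"ty": 0,"tz": 0,"rx": 0,"ry": 0,"rz": 0},
    {"hand": 0,"tx": 0,"ty": 0,"tz": 0,"rx": 0,"ry": 0,"rz": 0},
    {"hand": 0,"tx": 0,"ty": 0,"tz": 0,"rx": 0,"ry": 0,"rz": 0},
    {"hand": 0,"tx": 0,"ty": 0,"tz": 0,"rx": 0,"ry": 0,"rz": 0},
    {"hand": 0,"tx": 0,"ty": 0,"tz": -0.005,"rx": 0,"ry": 0,"rz": 0},
    {"hand": 0,"tx": 0,"ty": 0,"tz": -0.01,"rx": 0,"ry": 0,"rz": 0},
    {"hand": 0,"tx": 0,"ty": 0,"tz": -0.02,"rx": 0,"ry": 0,"rz": 0},
    {"hand": 0,"tx": 0,"ty": 0,"tz": -0.03,"rx": 0,"ry": 0,"rz": 0},
    {"hand": 0,"tx": 0,"ty": 0,"tz": -0.04,"rx": 0,"ry": 0,"rz": 0},
    {"hand": 0,"tx": 0,"ty": 0,"tz": -0.04,"rx": 0,"ry": 0,"rz": 0},
  ],
  newtons=20,
)

```text
time: 13.85
tcp_pos: [542.4, 216.4, 207.8]
tcp_rot: [0.856, 0.516, 0.001, 0.0]
wrist_force: [0.3, 0.4, -0.8]
grip_width: 1.001
grip_force: 0.0
```

```bash
python3 -c "
from g import *
go(497.5,-217.5,210,-2)
from c import *
circ([('new',22,80,6),('sr',-23,80,6),('br',-46,42,-14)])
from b import *
bars((215,160,240,176));bars((210,179,235,192)); bars((210,197,235,212))
cv2.imwrite('pics/g5.png',cv2.resize(snap('side')['color'][130:230,170:290],(720,600),interpolation=2))"
```

```text
t 13.85 tcp [542.4 216.4 207.8] tilt [ 1.6e-03  6.0e-04 -1.0e+00] yaw_y -27.81 | d tool [-404.7  162.7   -2.5] rz -25.81 F [ 0.3  0.4 -0.8] w 1.001 gf 0.0 j [ 0.07  0.35 -0.63  1.76  0.23  1.1  -1.11]
new 155 yz [21.2 79.3] ends x [-26.4  33.5] slope yaw,pitch [ 0.1 -0.4] rms 1.6
sr 200 yz [-24.9  79.2] ends x [-25.8  33.7] slope yaw,pitch [-0.3 -0.6] rms 1.65
br 330 yz [-48.1  41.6] ends x [-25.6  33.8] slope yaw,pitch [-0.3 -0.5] rms 1.68
band n 66 px [228.2 171.6] rack med [ 2.4  9.6 98.4] lo [-7.5  1.9 91.8] hi [ 12.7  26.8 102.1]
band n 111 px [221.4 185. ] rack med [  3.1 -43.9  89.6] lo [ -7.7 -48.4  73.9] hi [ 13.4 -32.4 100. ]
band n 114 px [219.5 203.1] rack med [  3.3 -67.7  51.6] lo [ -7.7 -71.7  32.2] hi [ 13.2 -56.   61.6]
```

View pics/g5.png

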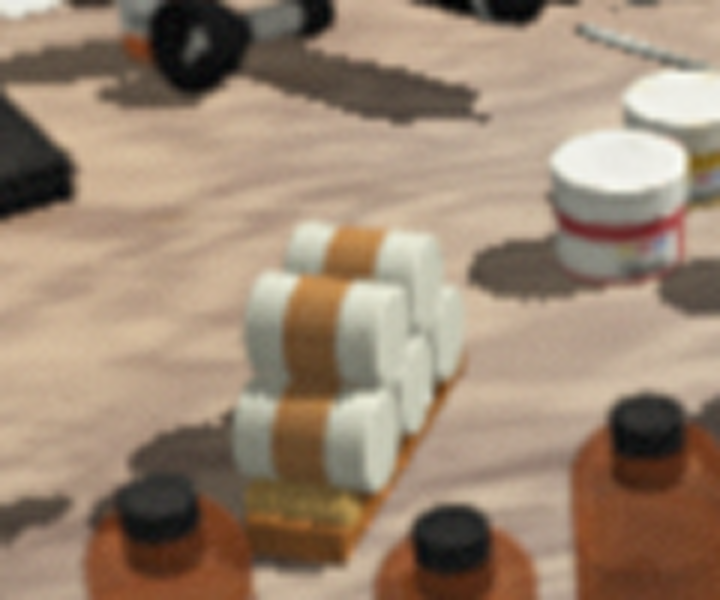

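The new bar sits in the gap, ends and band in line (within about 0.5 mm). Now go for soap_b.

>>> play_rows(
  rows=[
    {"hand": 0,"tx": 0,"ty": 0,"tz": 0,"rx": 0,"ry": 0,"rz": -8.6},
    {"hand": 0,"tx": 0,"ty": 0,"tz": 0,"rx": 0,"ry": 0,"rz": -8.6},
    {"hand": 0,"tx": 0,"ty": 0,"tz": 0,"rx": 0,"ry": 0,"rz": -8.6},
    {"hand": 0,"tx": -0.0435,"ty": -0.0028,"tz": 0,"rx": 0,"ry": 0,"rz": 0},
    {"hand": 0,"tx": -0.0435,"ty": -0.0028,"tz": 0,"rx": 0,"ry": 0,"rz": 0},
    {"hand": 0,"tx": -0.0435,"ty": -0.0028,"tz": 0,"rx": 0,"ry": 0,"rz": 0},
    {"hand": 0,"tx": -0.0435,"ty": -0.0028,"tz": 0,"rx": 0,"ry": 0,"rz": 0},
    {"hand": 0,"tx": -0.0435,"ty": -0.0028,"tz": 0,"rx": 0,"ry": 0,"rz": 0},
    {"hand": 0,"tx": -0.0435,"ty": -0.0028,"tz": 0,"rx": 0,"ry": 0,"rz": 0},
    {"hand": 0,"tx": -0.0435,"ty": -0.0028,"tz": 0,"rx": 0,"ry": 0,"rz": 0},
    {"hand": 0,"tx": -0.0435,"ty": -0.0028,"tz": 0,"rx": 0,"ry": 0,"rz": 0},
    {"hand": 0,"tx": -0.0435,"ty": -0.0028,"tz": 0,"rx": 0,"ry": 0,"rz": 0},
    {"hand": 0,"tx": -0.0435,"ty": -0.0028,"tz": 0,"rx": 0,"ry": 0,"rz": 0},
    {"hand": 0,"tx": 0,"ty": 0,"tz": 0.04,"rx": 0,"ry": 0,"rz": 0},
    {"hand": 0,"tx": 0,"ty": 0,"tz": 0.03,"rx": 0,"ry": 0,"rz": 0},
    {"hand": 0,"tx": 0,"ty": 0,"tz": 0,"rx": 0,"ry": 0,"rz": 0},
    {"hand": 0,"tx": 0,"ty": 0,"tz": 0,"rx": 0,"ry": 0,"rz": 0},
  ],
)

```text
time: 16.23
tcp_pos: [499.2, -217.4, 135.3]
tcp_rot: [0.719, 0.695, 0.0, -0.0]
wrist_force: [0.1, 0.2, -0.1]
grip_width: 1.002
grip_force: 0.0
```

```bash
python3 -c "
from g import *
go(498.9,-217.6,22.9,-2)"
```

```text
t 16.23 tcp [ 499.2 -217.4  135.3] tilt [ 1.e-04  3.e-04 -1.e+00] yaw_y -2.0 | d tool [ -0.3  -0.3 112.4] rz 0.0 F [ 0.1  0.2 -0.1] w 1.002 gf 0.0 j [ 0.75  0.34 -0.48  1.92  0.19  0.93  0.14]
```

>>> play_rows(
  rows=[
    {"hand": 0,"tx": 0,"ty": 0,"tz": 0.03,"rx": 0,"ry": 0,"rz": 0},
    {"hand": 0,"tx": 0,"ty": 0,"tz": 0.03,"rx": 0,"ry": 0,"rz": 0},
    {"hand": 0,"tx": 0,"ty": 0,"tz": 0.025,"rx": 0,"ry": 0,"rz": 0},
    {"hand": 0,"tx": 0,"ty": 0,"tz": 0.017,"rx": 0,"ry": 0,"rz": 0},
    {"hand": 0,"tx": 0,"ty": 0,"tz": 0.0105,"rx": 0,"ry": 0,"rz": 0},
    {"hand": 0,"tx": 0,"ty": 0,"tz": 0,"rx": 0,"ry": 0,"rz": 0},
    {"hand": 0,"tx": 0,"ty": 0,"tz": 0,"rx": 0,"ry": 0,"rz": 0},
  ],
)

```text
time: 17.1
tcp_pos: [499.8, -217.9, 23.4]
tcp_rot: [0.72, 0.694, 0.0, 0.001]
wrist_force: [-0.4, 0.7, 0.5]
grip_width: 1.0
grip_force: 0.0
```

>>> play_rows(
  rows=[
    {"hand": 1,"tx": 0,"ty": 0,"tz": 0,"rx": 0,"ry": 0,"rz": 0},
    {"hand": 1,"tx": 0,"ty": 0,"tz": 0,"rx": 0,"ry": 0,"rz": 0},
    {"hand": 1,"tx": 0,"ty": 0,"tz": 0,"rx": 0,"ry": 0,"rz": 0},
    {"hand": 1,"tx": 0,"ty": 0,"tz": 0,"rx": 0,"ry": 0,"rz": 0},
    {"hand": 1,"tx": 0,"ty": 0,"tz": 0,"rx": 0,"ry": 0,"rz": 0},
    {"hand": 1,"tx": 0,"ty": 0,"tz": 0,"rx": 0,"ry": 0,"rz": 0},
    {"hand": 1,"tx": 0,"ty": 0,"tz": -0.005,"rx": 0,"ry": 0,"rz": 0},
    {"hand": 1,"tx": 0,"ty": 0,"tz": -0.01,"rx": 0,"ry": 0,"rz": 0},
    {"hand": 1,"tx": 0,"ty": 0,"tz": -0.02,"rx": 0,"ry": 0,"rz": 0},
    {"hand": 1,"tx": 0,"ty": 0,"tz": -0.03,"rx": 0,"ry": 0,"rz": 0},
    {"hand": 1,"tx": 0,"ty": 0,"tz": -0.04,"rx": 0,"ry": 0,"rz": 0},
    {"hand": 1,"tx": 0,"ty": 0,"tz": -0.04,"rx": 0,"ry": 0,"rz": 0},
    {"hand": 1,"tx": 0,"ty": 0,"tz": -0.035,"rx": 0,"ry": 0,"rz": 0},
    {"hand": 1,"tx": 0,"ty": 0,"tz": 0,"rx": 0,"ry": 0,"rz": 0},
  ],
  newtons=40,
)

```text
time: 18.85
tcp_pos: [501.8, -218.4, 207.4]
tcp_rot: [0.719, 0.695, 0.002, 0.004]
wrist_force: [0.3, 0.2, -0.4]
grip_width: 0.698
grip_force: 43.2
```

```bash
python3 -c "
from g import *
go(532,195.6,170,-27.8)"
```

```text
t 18.85 tcp [ 501.8 -218.4  207.4] tilt [ 0.0083 -0.0042 -1.    ] yaw_y -2.01 | d tool [414.9  15.3  35.9] rz 25.79 F [ 0.3  0.2 -0.4] w 0.698 gf 43.2 j [ 0.78  0.25 -0.5   1.86  0.14  1.06  0.19]
```

>>> play_rows(
  rows=[
    {"hand": 1,"tx": 0,"ty": 0,"tz": 0,"rx": 0,"ry": 0,"rz": 8.6},
    {"hand": 1,"tx": 0,"ty": 0,"tz": 0,"rx": 0,"ry": 0,"rz": 8.6},
    {"hand": 1,"tx": 0,"ty": 0,"tz": 0,"rx": 0,"ry": 0,"rz": 8.6},
    {"hand": 1,"tx": 0.02,"ty": -0.0088,"tz": 0,"rx": 0,"ry": 0,"rz": 0},
    {"hand": 1,"tx": 0.04,"ty": -0.0175,"tz": 0,"rx": 0,"ry": 0,"rz": 0},
    {"hand": 1,"tx": 0.04,"ty": -0.0175,"tz": 0,"rx": 0,"ry": 0,"rz": 0},
    {"hand": 1,"tx": 0.04,"ty": -0.0175,"tz": 0,"rx": 0,"ry": 0,"rz": 0},
    {"hand": 1,"tx": 0.04,"ty": -0.0175,"tz": 0,"rx": 0,"ry": 0,"rz": 0},
    {"hand": 1,"tx": 0.04,"ty": -0.0175,"tz": 0,"rx": 0,"ry": 0,"rz": 0},
    {"hand": 1,"tx": 0.04,"ty": -0.0175,"tz": 0,"rx": 0,"ry": 0,"rz": 0},
    {"hand": 1,"tx": 0.04,"ty": -0.0175,"tz": 0,"rx": 0,"ry": 0,"rz": 0},
    {"hand": 1,"tx": 0.04,"ty": -0.0175,"tz": 0,"rx": 0,"ry": 0,"rz": 0},
    {"hand": 1,"tx": 0.03,"ty": -0.0132,"tz": 0,"rx": 0,"ry": 0,"rz": 0},
    {"hand": 1,"tx": 0.01,"ty": -0.0044,"tz": 0,"rx": 0,"ry": 0,"rz": 0},
    {"hand": 1,"tx": 0,"ty": 0,"tz": 0.025,"rx": 0,"ry": 0,"rz": 0},
    {"hand": 1,"tx": 0,"ty": 0,"tz": 0.025,"rx": 0,"ry": 0,"rz": 0},
    {"hand": 1,"tx": 0,"ty": 0,"tz": 0.015,"rx": 0,"ry": 0,"rz": 0},
    {"hand": 1,"tx": 0,"ty": 0,"tz": 0,"rx": 0,"ry": 0,"rz": 0},
    {"hand": 1,"tx": 0,"ty": 0,"tz": 0,"rx": 0,"ry": 0,"rz": 0},
  ],
)

```text
time: 21.22
tcp_pos: [529.9, 196.0, 138.3]
tcp_rot: [0.857, 0.516, 0.001, 0.0]
wrist_force: [0.4, 0.2, -0.2]
grip_width: 0.695
grip_force: 43.3
```

```bash
python3 -c "
from g import *
go(531.7,195.9,108.4,-27.8)
from c import *
for k in range(2): circ([('held',-2,160,-14),('new',22,80,12),('sr',-23,80,2)])
from b import *
bars((200,125,250,172));"
```

```text
t 21.23 tcp [529.9 196.  138.3] tilt [ 1.3e-03  4.0e-04 -1.0e+00] yaw_y -27.87 | d tool [ 0.7  1.6 29.9] rz -0.07 F [ 0.4  0.2 -0.2] w 0.695 gf 43.3 j [ 0.12  0.41 -0.65  1.86  0.29  0.97 -1.15]
held 318 yz [ -1.5 157.2] ends x [-34.9  36.6] slope yaw,pitch [ 0.5 -0.2] rms 1.36
new 138 yz [20.5 79.3] ends x [-25.6  33. ] slope yaw,pitch [-2.  -0.3] rms 1.57
sr 224 yz [-25.   79.2] ends x [-25.4  33.2] slope yaw,pitch [-0.5 -0.4] rms 1.52
held 316 yz [ -1.  157.4] ends x [-35.3  36.1] slope yaw,pitch [ 0.2 -0.6] rms 1.34
new 144 yz [20.8 79.2] ends x [-25.7  33.2] slope yaw,pitch [1.  0.8] rms 1.29
sr 226 yz [-24.4  79.4] ends x [-25.4  33.6] slope yaw,pitch [-1.  -0.3] rms 1.52
band n 156 px [221.5 152.4] rack med [  1.2 -19.6 167.7] lo [ -8.7 -24.6 144.2] hi [ 11.7   0.5 179.9]
band n 31 px [229.  169.5] rack med [  1.8  18.  100.6] lo [-7.4 11.8 98.3] hi [ 11.6  27.7 102.3]
```

>>> play_rows(
  rows=[
    {"hand": 1,"tx": -0.0003,"ty": 0.0016,"tz": 0.008,"rx": 0,"ry": 0,"rz": 0},
    {"hand": 1,"tx": 0,"ty": 0,"tz": 0.008,"rx": 0,"ry": 0,"rz": 0},
    {"hand": 1,"tx": 0,"ty": 0,"tz": 0.006,"rx": 0,"ry": 0,"rz": 0},
    {"hand": 1,"tx": 0,"ty": 0,"tz": 0.005,"rx": 0,"ry": 0,"rz": 0},
    {"hand": 1,"tx": 0,"ty": 0,"tz": 0.003,"rx": 0,"ry": 0,"rz": 0},
    {"hand": 1,"tx": 0,"ty": 0,"tz": 0,"rx": 0,"ry": 0,"rz": 0},
    {"hand": 1,"tx": 0,"ty": 0,"tz": 0,"rx": 0,"ry": 0,"rz": 0},
    {"hand": 1,"tx": 0,"ty": 0,"tz": 0,"rx": 0,"ry": 0,"rz": 0},
  ],
)

```text
time: 22.38
tcp_pos: [530.7, 195.2, 107.8]
tcp_rot: [0.856, 0.516, 0.0, 0.0]
wrist_force: [0.8, -0.2, -0.7]
grip_width: 0.697
grip_force: 43.3
```

```bash
python3 -c "
from g import *
go(531.7,195.9,108.4,-27.8)
from c import *
for k in range(3): circ([('held',-2,126,-6),('sr',-23,80,2)])
from b import *
bars((200,145,250,175)); bars((210,179,235,192))
a=snap('side')['color'][120:220,170:290]
cv2.imwrite('pics/g6.png',cv2.resize(a,(720,600),interpolation=2))"
```

```text
t 22.38 tcp [530.7 195.2 107.8] tilt [ 6.e-04  2.e-04 -1.e+00] yaw_y -27.83 | d tool [ 1.1  0.5 -0.6] rz -0.03 F [ 0.8 -0.2 -0.7] w 0.697 gf 43.3 j [ 0.1   0.45 -0.63  1.88  0.33  0.92 -1.17]
held 273 yz [ -2.  126.5] ends x [-33.1  37.8] slope yaw,pitch [-0.9  0.3] rms 1.48
sr 227 yz [-24.9  79.3] ends x [-25.1  33.9] slope yaw,pitch [0.6 0.3] rms 1.42
held 270 yz [ -2.2 126.3] ends x [-33.1  37.6] slope yaw,pitch [-0.   0.3] rms 1.33
sr 232 yz [-25.2  79.2] ends x [-24.8  33.2] slope yaw,pitch [0.2 0.1] rms 1.51
held 267 yz [ -2.1 126.4] ends x [-33.1  35.7] slope yaw,pitch [0.2 0.1] rms 1.49
sr 222 yz [-24.5  79.5] ends x [-25.4  33.5] slope yaw,pitch [0.8 0.9] rms 1.42
band n 158 px [223.1 164.6] rack med [  2.3 -19.8 135.5] lo [ -8.5 -25.4  95.3] hi [ 12.    3.5 148.3]
band n 110 px [221.4 184.9] rack med [  3.1 -43.2  89.2] lo [ -7.1 -49.   74. ] hi [ 13.4 -32.2 100.2]
```

View pics/g6.png

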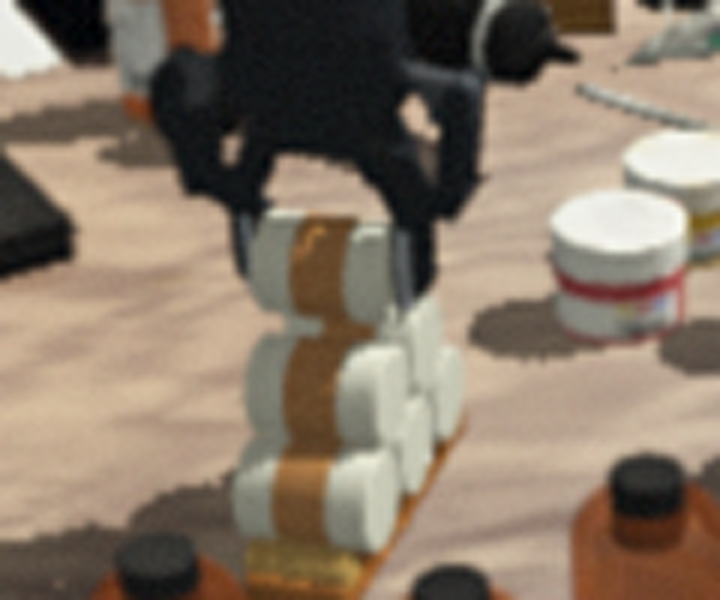

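The bar is held centred above the second layer with a card's gap (held bar at (320,265), gap visible near (350,325)). One last 0.6 mm trim, then hand in.

>>> play_rows(
  rows=[
    {"hand": 1,"tx": 0.0003,"ty": 0.0006,"tz": -0.0004,"rx": 0,"ry": 0,"rz": 0},
    {"hand": 1,"tx": 0,"ty": 0,"tz": 0,"rx": 0,"ry": 0,"rz": 0},
    {"hand": 1,"tx": 0,"ty": 0,"tz": 0,"rx": 0,"ry": 0,"rz": 0},
    {"hand": 1,"tx": 0,"ty": 0,"tz": 0,"rx": 0,"ry": 0,"rz": 0},
  ],
)

```text
time: 23.18
tcp_pos: [531.1, 195.0, 107.9]
tcp_rot: [0.856, 0.516, -0.0, -0.0]
wrist_force: [-0.5, 0.1, -1.3]
grip_width: 0.693
grip_force: 43.3
```

```bash
python3 -c "
from g import *
go(531.7,195.9,108.4,-27.8)
print(env.hand_in())"
```

```text
t 23.18 tcp [531.1 195.  107.9] tilt [-0. -0. -1.] yaw_y -27.83 | d tool [ 1.   0.1 -0.5] rz -0.03 F [-0.5  0.1 -1.3] w 0.693 gf 43.3 j [ 0.1   0.45 -0.63  1.88  0.33  0.92 -1.17]
the job is handed in; nothing more can be done
None
```

I set soap_a in the second-layer gap, in line to about 0.5 mm, and let go; soap_b is held about 1 cm above the top seat, centred, in line and touching nothing, and the job was handed in at 23.2 s.

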